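# Change the hub on the arbor press pallet

### The job

Change the work on the arbor press. Shift the steel pallet sideways off its side stop and draw it out along its guides to the front stop, stand the finished hub from it in the empty cell of the crate, then stand the unpressed hub (the one whose pin sticks up) in the pallet's nest and slide the pallet back in under the ram and across, fully home against the side stop. Keep the pallet down in its guides, stand the hubs down without dropping or tipping them, and leave the other hubs where they are.

Things in the scene. Friction and masses are not known exactly. Their poses are not given: they have to be found in the camera images.
- press: Fixed aluminium arbor press: bed plate 12 mm thick, column at its +y end, head and ram overhanging the bed. Origin on the bed top straight below the ram, where the pallet's origin is when home. +y points into the throat, +x to the side stop, z up. Guides stand 12 mm above the bed and leave the pallet an L-shaped path: home, across to lane_in, out to lane_out; back in reverse.
- ram (a point): Centre of the underside of the square 24 mm ram, 95 mm above the bed. The head block (press frame x -32 to 32, y -30 to 30 mm) begins 152 mm above the bed; the ram's top is at 320 mm.
- lane_in (a point): On the bed at press x -34, y 0 mm: where the pallet's origin is after it has shifted sideways off the side stop into the lane. Faces of the guides (press frame): straight rail on the -x side at x -68.5 mm; back stop at y 39 mm; side stop at x 33 mm for y -159 to 39 mm.
- lane_out (a point): On the bed at press x -34, y -125 mm: where the pallet's origin is when its end meets the front stop (face at y -280 mm). The lane is 69 mm wide, x -68.5 to 0.5 mm.
- shoulder (a point): Corner of the shoulder rail, on the bed at press x 0.5, y -159 mm. The rail runs from here to y -290 mm and fills x 0.5 to 55 mm; it bars the pallet at home from coming straight out. Home leaves the pallet about 1 mm to the side stop and 4 mm play either way in y.
- pallet: Loose flat steel pallet on the press bed, about 0.6 kg, 64 mm wide (x), 190 long (y -155 to 35), 10 thick; axes parallel to the press's. Origin on its underside below the nest's centre. Nest: square of lips 52 mm inside, 5 mm above the top face; a hub stands in it 10 mm above the origin. Handle at y -130 mm. Starts home with the finished hub in the nest; slides easily (friction 0.2).
- handle (a point): Grip point on the pallet's handle, an upright steel block 20 mm wide (x), 30 mm long (y), whose top is 60 mm above the pallet's underside. The point lies on the block's centre line, 46 mm above the underside (14 mm below the top); axes as the pallet's.
- finished: Turned aluminium hub, 150 g: round flange 44 mm in diameter, 20 mm high, then a round neck 28 mm in diameter up to 48 mm. Origin at the centre of its underside, z up its axis. Finished: its pin is pressed in flush, so its top is flat. It starts in the pallet's nest under the ram.
- unpressed: Turned aluminium hub, 150 g: round flange 44 mm in diameter, 20 mm high, then a round neck 28 mm in diameter up to 48 mm. Origin at the centre of its underside, z up its axis. Not yet pressed: a steel pin 16 mm in diameter sticks up 16 mm above the neck, 64 mm in all. It starts in one cell of the crate.
- crated_a: Turned aluminium hub, 150 g: round flange 44 mm in diameter, 20 mm high, then a round neck 28 mm in diameter up to 48 mm. Origin at the centre of its underside, z up its axis. A finished hub already in the crate, to be left alone.
- crated_b: Turned aluminium hub, 150 g: round flange 44 mm in diameter, 20 mm high, then a round neck 28 mm in diameter up to 48 mm. Origin at the centre of its underside, z up its axis. Another finished hub already in the crate, to be left alone.
- crate: A low square plywood crate, fixed to the bench, 155 mm square and 28 mm high, walls and cross dividers 5 mm thick, floor 5 mm thick: 2 x 2 cells, each 70 mm square inside, 75 mm apart. Origin: centre of its underside. Three cells hold a hub each (two finished, one unpressed), one is empty.
- cell0 (a point): Centre of a crate cell, on its floor, 5 mm above the bench (crate frame x +37.5, y +37.5 mm).
- cell1 (a point): Centre of a crate cell, on its floor, 5 mm above the bench (crate frame x +37.5, y -37.5 mm).
- cell2 (a point): Centre of a crate cell, on its floor, 5 mm above the bench (crate frame x -37.5, y +37.5 mm).
- cell3 (a point): Centre of a crate cell, on its floor, 5 mm above the bench (crate frame x -37.5, y -37.5 mm).
Things that resemble listed ones, but are neither listed nor needed, are in the scene too. Leave any pink or turquoise look-alike of the unpressed alone.

How it is judged:
By the outcome, as a careful person would: the job done as asked, in the order asked, and still so for the second after the job is handed in, with the robot touching nothing.
It also fails if it takes over 72 s, if anything falls off the work surface, if the arm or the gripper's body presses on something with over 40 N, if the wrist force passes 120 N, or if a joint passes its speed limit or range.

### The arm

A 6-joint arm with a two-finger parallel gripper is mounted at the origin on the work surface. World frame = base frame: x ahead of the robot, y to its left, z up, the work surface at z = 0. Lengths are in m, angles in degrees, forces in N, time in s.
With the tool pointing down it reaches from about 0.375 to 0.825 m from the base axis. Payload 5.5 kg.
Tool frame: the origin (TCP) lies midway between the tips of the shut fingers; the grasp point (between the pads) lies 19 mm behind it (ctrl.grip_point_offset is the distance from the TCP to the grasp point, in m); z points along the fingers, y is the direction in which the jaws open and shut (so a half turn about z gives the same grasp; the last joint's range is limited). The gripper opens to 85 mm and grips with 20 to 120 N. Pads are 22 mm wide; open, the fingers measure 114 mm over their backs; the gripper's body (76 mm by 85 mm) begins 54 mm behind the grasp point. The pads swing forward as they close: fully open they stand 13 mm farther back than shut.
Start: joints at [-69.328, 17.962, -2.699, 69.339, 0, 90], TCP at [0.212, -0.561, 0.231] pointing down, gripper open.
Joint ranges: [-152.73, 152.73], [-39.44, 99.34], [-58.76, 71.6], [-118.89, 123.64], [-81.53, 83.1], [-180, 180]. Speed limits (degrees/s): [136.94, 136.94, 172.46, 180, 180, 180].

### API

Orientations are given as [roll, pitch, yaw] about the fixed x, y, z axes, in that order (R = Rz(yaw) Ry(pitch) Rx(roll)).
In Python, from workcell import ctrl gives the robot as it stands.
- The arm moves only by the tool jog_arm, never from a script. Its argument "increments" is a list of rows, each an object of numbers: "dx", "dy", "dz": the shift along the tool's x, y, z in mm; "spin": the turn about the tool's z in degrees; "claw": the closure in counts, from 0 (fully open) to 255 (shut). In form: [{"dx": .., "dy": .., "dz": .., "spin": .., "claw": ..}, ...]. A call has 1 to 12 rows; each row shifts and turns the commanded pose from where the row before left it, along the tool's axes as they then stand; what a row does not reach is not made up. A row lasts 1/12 s, in which the tool goes at most 41.7 mm and 7.16 degrees, less where a joint would pass 70% of its speed; a pose out of reach is approached as far as the arm can. A call with a gripper value outside its range is refused whole. The fingers move at their own pace and stop on an object; "squeeze" is the grip in N (left out, the last holds). Time passes only in rows, so rows that do not move let the fingers close. It gives the time, the measured TCP pose, the force and the opening at its end, in the units of the state.
- ctrl.get_state(): the state, without advancing time (a new reading comes with each control period).
- ctrl.grab_frame(name): name is "side" or "top"; returns a dict with "pixels" (480x640x3 uint8, red, green, blue), "range_z" (480x640 float32, m along the optical axis (not along the pixel's ray), 0 where there is no reading), "vfov" (degrees; the focal length in pixels is half the picture's height over the tangent of half this angle, whatever the lens; pixels are square), "cx", "cy" (the principal point, pixels), "k1" (the pictures are not rectified: a ray, as slopes to the right and down, at radius r is drawn at 1 + k1 r^2 times it, then the intrinsics apply), "xyz" and "rotation" of the camera in the world. Camera axes: x right, y up, looking along -z (the intrinsics and any distortion apply to the point x, -y, -z); pixel columns grow to the right and rows downward; lengths in m; the calibration is good to about 2 mm. A picture is of the moment at which its call begins.
- ctrl.close_job(): hands the job in, once; it reports no verdict.
Trained networks look in the newest picture that a camera, given by its name, has taken for a name from the list of things; names that differ only in an ending like _2 or _b are one class to them, and where a whole thing is asked for, a point or a joint stands for the part that bears it (a point fixed in the world has none). Each returns a list of dicts, best first, with "conf" (0 to 1); they miss things now and then, are a little off and sometimes report something else, mostly with a low value. They report only what shows in the picture. A call takes as long as a camera call. They do not tell look-alikes from the thing itself.
- ctrl.search_frame(thing, camera): "box" ([left, top, right, bottom] in pixels, round what is visible of it).
The state is a dict: "t": time; "q": joint angles; "qvel": joint speeds; "joint_efforts": joint torques, N m; "tool_pos": TCP position; "orientation": TCP orientation; "contact_force": force on the tool from outside, world axes, zero at the start; "ft_torque": the same for the moment, N m; "gripper_width": finger opening in m.
Only numpy, scipy, OpenCV 4.12 (cv2) and the standard library are available. Lean on these libraries where they do the work, as an engineer would, in place of code of your own. Each camera call takes 0.05 s, during which the arm holds its last target. There are 200 camera calls.

## Working session

There is one attempt and no reset: what is moved stays moved. The work goes in short steps, Python scripts to look and compute and a tool call to move; the robot and the scene stay as the last step left them, time stands still between calls to the robot, and variables do not carry over. Pictures are saved under pics/ and viewed, about 8 in all and at most 12, crops included, and the job is handed in when it is done.

Besides the shell and the picture viewer there is one more tool, called after "Emit:" as name([rows], argument=value, ...), one row to a line, values as JSON. jog_arm: Moves the arm, as the interface text tells. Its arguments: {"type":"object","properties":{"increments":{"type":"array"},"squeeze":{"type":"number"}},"required":["increments"]}

```bash
mkdir -p pics; cat > h.py <<'E'
import numpy as np, cv2
from workcell import ctrl
def grab(n):
    f=ctrl.grab_frame(n); f['f']=240/np.tan(np.radians(f['vfov'])/2); return f
def cloud(f):
    K=np.array([[f['f'],0,f['cx']],[0,f['f'],f['cy']],[0,0,1]])
    v,u=np.mgrid[0:480,0:640]
    p=np.stack([u,v],-1).reshape(-1,1,2).astype(float)
    d=np.array([f['k1'],0,0,0,0],float)
    s=cv2.undistortPointsIter(p,K,d,None,None,(3,50,1e-9)).reshape(480,640,2) if hasattr(cv2,'undistortPointsIter') else cv2.undistortPoints(p,K,d).reshape(480,640,2)
    z=f['range_z']
    c=np.stack([s[...,0]*z,-s[...,1]*z,-z],-1)
    w=c@np.array(f['rotation']).T+np.array(f['xyz']); w[z==0]=np.nan
    return w
def save(f,n,box=None,scale=1):
    im=f['pixels'][...,::-1]
    if box: im=im[box[1]:box[3],box[0]:box[2]]
    cv2.imwrite('pics/'+n,cv2.resize(im,None,fx=scale,fy=scale))
E
python3 - <<'E'
from h import *
print(ctrl.get_state(), ctrl.grip_point_offset)
for n in('top','side'):
    f=grab(n); print(n,f['vfov'],f['cx'],f['cy'],f['k1'],f['xyz'],np.array(f['rotation']).tolist())
    save(f,n+'0.png'); np.save(n+'0.npy',cloud(f)); np.save(n+'0p.npy',f['pixels'])
    for t in('press','pallet','handle','finished','unpressed','crate','crated_a'):
        print(t,[(np.round(d['box']).tolist(),round(d['conf'],2)) for d in ctrl.search_frame(t,n)][:6])
E
```

```text
{'t': 0.0, 'q': array([-6.93267243e+01,  1.80039431e+01, -2.75523962e+00,  6.93404114e+01,
        9.48607854e-04,  9.00010452e+01]), 'qvel': array([ 0.01539513, -0.02125167,  0.02817249,  0.01110842,  0.01513057,
        0.0804146 ]), 'joint_efforts': array([-4.04933371e-04, -5.39589179e+01,  3.39751875e+01,  1.90464273e-02,
        5.62722153e-05, -4.31063398e-06]), 'tool_pos': array([ 0.21161882, -0.5608084 ,  0.23042943]), 'orientation': array([-1.79900406e+02, -9.46789570e-04,  2.06722288e+01]), 'contact_force': array([0.09530041, 0.37069451, 1.02248327]), 'ft_torque': array([ 0.01528924, -0.03270211, -0.00449527]), 'gripper_width': 0.08534701988899837} 0.0187
top 51.19761849625368 315.54604196737586 242.98973135476993 0.006242134242041813 [0.44042686 0.0845367  1.03678457] [5.339975709921091, 1.3158615421240845, -89.61776483761102]Traceback (most recent call last):
  File "<stdin>", line 5, in <module>
  File "h.py", line 13, in cloud
    w=c@np.array(f['rotation']).T+np.array(f['xyz']); w[z==0]=np.nan
      ~~~~~~~~~~~~~~~~~~~~~~~~~~~^~~~~~~~~~~~~~~~~~~
ValueError: operands could not be broadcast together with shapes (480,640) (3,)
```

View pics/top0.png

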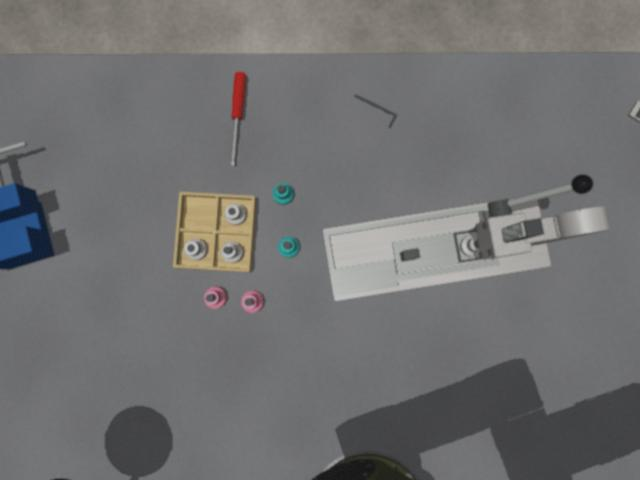

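```bash
sed -i "s/np.array(f\['rotation'\]).T/Rot.from_euler('xyz',f['rotation'],degrees=True).as_matrix().T/; 1a from scipy.spatial.transform import Rotation as Rot" h.py
python3 - <<'E'
from h import *
for n in('top','side'):
    f=grab(n); print(n,f['vfov'],f['cx'],f['cy'],f['k1'],f['xyz'],f['rotation'])
    save(f,n+'0.png'); np.save(n+'0.npy',cloud(f)); np.save(n+'0p.npy',f['pixels'])
    for t in('press','pallet','handle','finished','unpressed','crate'):
        print(t,[(np.round(d['box']).tolist(),round(d['conf'],2)) for d in ctrl.search_frame(t,n)][:8])
w=np.load('top0.npy')
for u,v in [(500,400),(600,300),(300,350),(100,100),(410,255),(215,210),(470,220),(445,265),(360,285),(360,215)]: print(u,v,w[v,u].round(4))
E
python3 - <<'E'
import cv2
im=cv2.imread('pics/top0.png')
a=cv2.resize(im[170:320,160:310],(450,450),interpolation=cv2.INTER_CUBIC);cv2.imwrite('pics/c1.png',a)
a=cv2.resize(im[170:310,310:570],(780,420),interpolation=cv2.INTER_CUBIC);cv2.imwrite('pics/c2.png',a)
E
```

```text
top 51.19761849625368 315.54604196737586 242.98973135476993 0.006242134242041813 [0.44042686 0.0845367  1.03678457] [  5.33997571   1.31586154 -89.61776484]
press [([322.0, 174.0, 613.0, 298.0], 0.8)]
pallet [([390.0, 228.0, 479.0, 273.0], 0.56)]
handle [([393.0, 228.0, 479.0, 272.0], 0.6)]
finished [([460.0, 233.0, 482.0, 259.0], 0.74)]
unpressed [([270.0, 184.0, 294.0, 207.0], 0.74), ([223.0, 242.0, 244.0, 265.0], 0.65), ([241.0, 292.0, 261.0, 312.0], 0.64), ([203.0, 288.0, 226.0, 311.0], 0.63)]
crate [([173.0, 192.0, 256.0, 273.0], 0.74), ([323.0, 175.0, 612.0, 299.0], 0.73)]
side 44.16193972732761 325.66404642030614 249.34043036259575 -0.10581227867581201 [0.40299323 0.71893405 0.76511347] [  45.24888303    0.37384035 -168.97974057]
press [([301.0, 34.0, 394.0, 304.0], 0.77)]
pallet [([336.0, 176.0, 370.0, 245.0], 0.55)]
handle [([333.0, 172.0, 372.0, 242.0], 0.85), ([341.0, 163.0, 363.0, 193.0], 0.19)]
finished [([344.0, 162.0, 365.0, 191.0], 0.85)]
unpressed [([296.0, 374.0, 323.0, 417.0], 0.97), ([357.0, 406.0, 389.0, 449.0], 0.96), ([366.0, 362.0, 400.0, 402.0], 0.71), ([232.0, 306.0, 264.0, 344.0], 0.68), ([304.0, 309.0, 332.0, 350.0], 0.58), ([303.0, 34.0, 392.0, 305.0], 0.43)]
crate []
500 400 [ 0.2233 -0.2624 -0.0006]
600 300 [ 0.4237 -0.4699 -0.0027]
300 350 [ 0.3177  0.1393 -0.0018]
100 100 [0.8435 0.5744 0.0026]
410 255 [ 0.5082 -0.0747  0.0703]
215 210 [0.6026 0.3161 0.0205]
470 220 [ 0.5845 -0.2068  0.0141]
445 265 [ 0.4924 -0.1553  0.0105]
360 285 [0.4505 0.0184 0.0236]
360 215 [ 0.5967  0.0165 -0.0028]
```

View pics/side0.png

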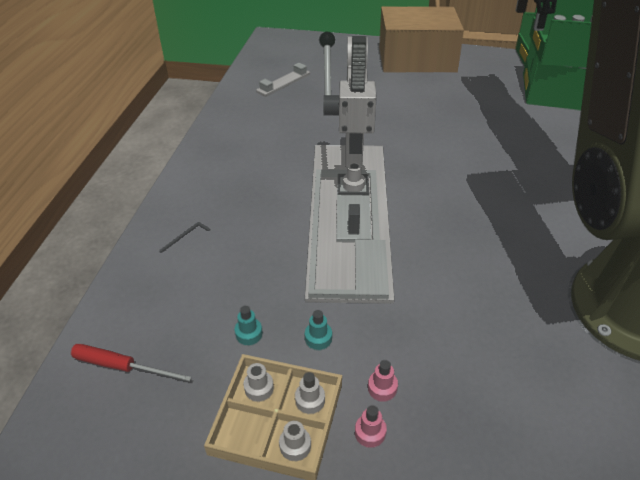

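View pics/c1.png

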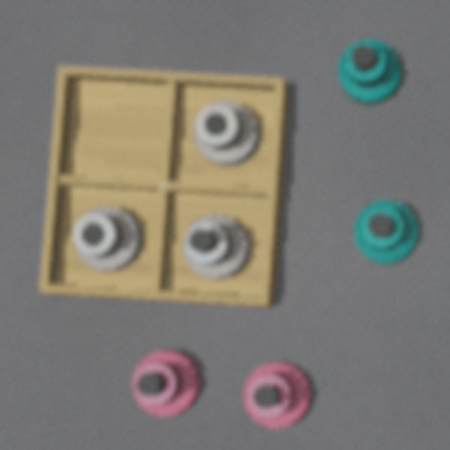

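View pics/c2.png

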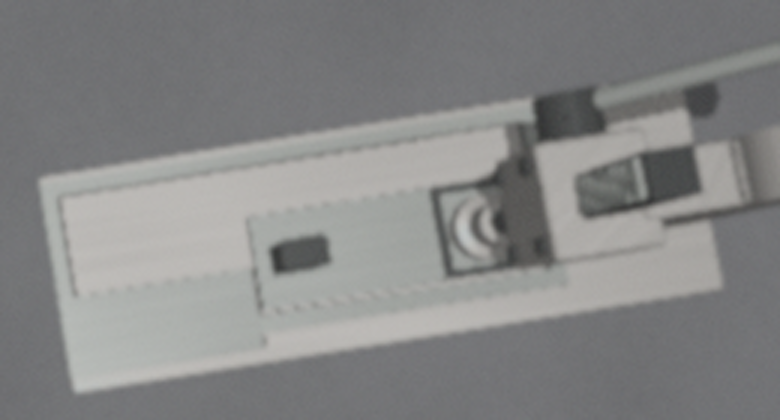

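```bash
cat >> h.py <<'E'
def pix(f,uv,z):
    K=np.array([[f['f'],0,f['cx']],[0,f['f'],f['cy']],[0,0,1]])
    s=cv2.undistortPoints(np.array(uv,float).reshape(-1,1,2),K,np.array([f['k1'],0,0,0.])).reshape(-1,2)
    d=np.c_[s[:,0],-s[:,1],-np.ones(len(s))]@Rot.from_euler('xyz',f['rotation'],degrees=True).as_matrix().T
    o=np.array(f['xyz']); return o+d*((z-o[2])/d[:,2])[:,None]
def c3(g,c0,s): return [(a/s+c0[0]-.5+.5/s, b/s+c0[1]-.5+.5/s) for a,b in g]
E
python3 - <<'E'
from h import *
f=grab('top'); g=grab('side')
W=cloud(f); S=cloud(g)
def seg(w,box,zr):
    p=w[box[1]:box[3],box[0]:box[2]].reshape(-1,3); p=p[(p[:,2]>zr[0])&(p[:,2]<zr[1])]
    return p
print('bench z', np.nanmean(W[330:380,250:330,2]),np.nanstd(W[330:380,250:330,2]), np.nanmean(S[300:340,130:180,2]))
for nm,w,box in(('top',W,(393,240,430,270)),('side',S,(340,195,370,240))):
    p=seg(w,box,(.06,.085)); print('handle',nm,len(p),p.mean(0).round(4),p.min(0).round(4),p.max(0).round(4))
    (c,wh,a)=cv2.minAreaRect(p[:,:2].astype(np.float32)); print(c,wh,a)
print('handle top corners', pix(f,c3([(272,242),(328,234),(329,262),(273,270)],(310,170),3),.072).round(4)[:,:2].tolist())
names=['front-out -x','front-out +x','inner front/-x','inner front/sh','sidestop out far? ']
print(pix(f,c3([(40,178),(75,391),(62,197),(75,293)],(310,170),3),.024).round(4)[:,:2].tolist())
print('bed back +x corner', pix(f,c3([(722,288)],(310,170),3),.012).round(4))
cr=pix(f,c3([(58,66),(286,79),(270,303),(40,291)],(160,170),3),.028)[:,:2]; print('crate',cr.round(4).tolist(),cr.mean(0),[np.linalg.norm(cr[i]-cr[i-1]) for i in range(4)])
# hubs in crate
for n,(u,v) in {'TR':(236,214),'BL':(196,249),'BR':(232,252)}.items():
    p=seg(W,(u-14,v-14,u+14,v+14),(.042,.08)); print(n,len(p),np.median(p,0).round(4),p.max(0).round(4))
    q=S.reshape(-1,3); m=np.median(p,0); q=q[(np.hypot(q[:,0]-m[0],q[:,1]-m[1])<.03)&(q[:,2]>.044)]; print('  side',len(q),q.mean(0).round(4),q.max(0).round(4))
q=S.reshape(-1,3); np.save('S.npy',S); np.save('W.npy',W)
E
```

```text
bench z -0.0004273013264665068 0.0018922911726700074 0.00036326415516107515
handle top 170 [ 0.5113 -0.0753  0.071 ] [ 0.5003 -0.0925  0.0601] [ 0.5219 -0.0601  0.0765]
(0.5116692781448364, -0.07642268389463425) (0.019739899784326553, 0.030630923807621002) 9.552376747131348
handle side 168 [ 0.5103 -0.0728  0.07  ] [ 0.5    -0.094   0.0603] [ 0.5222 -0.0591  0.075 ]
(0.5107370615005493, -0.07608126103878021) (0.018175041303038597, 0.03332704305648804) 9.326613426208496
handle top corners [[0.517, -0.056], [0.5223, -0.0918], [0.5044, -0.0922], [0.499, -0.0565]]
[[0.5636, 0.0934], [0.4202, 0.0693], [0.5507, 0.0785], [0.4857, 0.0695]]
bed back +x corner [[ 0.4922 -0.3664  0.012 ]]
crate [[0.6392, 0.3897], [0.6306, 0.2329], [0.4779, 0.241], [0.4851, 0.3969]] [0.55819908 0.31512338] [np.float64(0.15430051291329813), np.float64(0.1569812775984772), np.float64(0.1529400718568376), np.float64(0.15613229702529932)]
TR 165 [0.5955 0.2746 0.0529] [0.61   0.2893 0.0567]
  side 312 [0.5942 0.2766 0.0524] [0.6087 0.2888 0.0571]
BL 168 [0.523  0.354  0.0527] [0.5355 0.3691 0.0573]
  side 361 [0.5215 0.3562 0.0523] [0.5351 0.3682 0.0566]
BR 162 [0.5166 0.2783 0.0537] [0.5314 0.2932 0.0725]
  side 354 [0.5165 0.284  0.058 ] [0.531  0.295  0.0719]
```

```bash
cat > plan.py <<'E'
import sys,json,numpy as np
from workcell import ctrl
# usage: plan.py "x,y,z,yaw,nrows;..."  from the current pose; yaw change spread per segment
s=ctrl.get_state(); p=np.array(s['tool_pos'])*1e3; a=s['orientation'][2]
print('now',p.round(1),s['orientation'].round(2),s['t'],s['contact_force'].round(1),s['gripper_width'])
for w in sys.argv[1].split(';'):
    x,y,z,yaw,n=map(float,w.split(',')); d=(np.array([x,y,z])-p)/n; sp=-((yaw-a+180)%360-180)/n
    print('--',w)
    for i in range(int(n)):
        r=np.radians(a); c,q=np.cos(r),np.sin(r)
        print(json.dumps(dict(dx=round(d[0]*c+d[1]*q,1),dy=round(d[0]*q-d[1]*c,1),dz=round(-d[2],1),spin=round(sp,2))))
        a-=sp
    p=np.array([x,y,z])
E
python3 plan.py "400,-50,230,99.4,16;511,-76,120,99.4,4"
```

```text
now [ 211.8 -561.4  231.3] [180.     0.    20.67] 0.85 [-0.5  0.1  0.4] 0.08526708862078472
-- 400,-50,230,99.4,16
{"dx": 22.3, "dy": -25.8, "dz": 0.1, "spin": -4.92}
{"dx": 24.4, "dy": -23.7, "dz": 0.1, "spin": -4.92}
{"dx": 26.4, "dy": -21.6, "dz": 0.1, "spin": -4.92}
{"dx": 28.1, "dy": -19.2, "dz": 0.1, "spin": -4.92}
{"dx": 29.7, "dy": -16.7, "dz": 0.1, "spin": -4.92}
{"dx": 31.0, "dy": -14.1, "dz": 0.1, "spin": -4.92}
{"dx": 32.1, "dy": -11.4, "dz": 0.1, "spin": -4.92}
{"dx": 32.9, "dy": -8.6, "dz": 0.1, "spin": -4.92}
{"dx": 33.6, "dy": -5.8, "dz": 0.1, "spin": -4.92}
{"dx": 33.9, "dy": -2.9, "dz": 0.1, "spin": -4.92}
{"dx": 34.1, "dy": 0.0, "dz": 0.1, "spin": -4.92}
{"dx": 33.9, "dy": 3.0, "dz": 0.1, "spin": -4.92}
{"dx": 33.5, "dy": 5.9, "dz": 0.1, "spin": -4.92}
{"dx": 32.9, "dy": 8.7, "dz": 0.1, "spin": -4.92}
{"dx": 32.1, "dy": 11.5, "dz": 0.1, "spin": -4.92}
{"dx": 30.9, "dy": 14.2, "dz": 0.1, "spin": -4.92}
-- 511,-76,120,99.4,4
{"dx": -10.9, "dy": 26.3, "dz": 27.5, "spin": 0.0}
{"dx": -10.9, "dy": 26.3, "dz": 27.5, "spin": 0.0}
{"dx": -10.9, "dy": 26.3, "dz": 27.5, "spin": 0.0}
{"dx": -10.9, "dy": 26.3, "dz": 27.5, "spin": 0.0}
```

Emit:
jog_arm([
  {"dx": 22,"dy": -26,"spin": -4.9},
  {"dx": 24,"dy": -24,"spin": -4.9},
  {"dx": 26,"dy": -22,"spin": -4.9},
  {"dx": 28,"dy": -19,"spin": -4.9},
  {"dx": 30,"dy": -17,"spin": -4.9},
  {"dx": 31,"dy": -14,"spin": -4.9},
  {"dx": 32,"dy": -11,"spin": -4.9},
  {"dx": 33,"dy": -9,"spin": -4.9},
  {"dx": 34,"dy": -6,"spin": -4.9},
  {"dx": 34,"dy": -3,"spin": -4.9},
  {"dx": 34,"dy": 0,"spin": -4.9},
  {"dx": 34,"dy": 3,"spin": -4.9},
])

```text
$.increments[0]: bad value
```

Emit:
jog_arm([
  {"dx": 34,"dy": 6,"spin": -4.9},
  {"dx": 33,"dy": 9,"spin": -4.9},
  {"dx": 32,"dy": 11,"spin": -4.9},
  {"dx": 31,"dy": 14,"spin": -4.9},
  {},
  {},
])

```text
$.increments[0]: bad value
```

```bash
python3 plan.py "511,-76,120,99.4,5;511,-76,39,99.4,5"
```

```text
now [ 211.8 -561.4  231.3] [180.     0.    20.67] 0.85 [-0.5  0.1  0.4] 0.08526708862078472
-- 511,-76,120,99.4,5
{"dx": 90.3, "dy": -69.7, "dz": 22.3, "spin": -15.75}
{"dx": 105.8, "dy": -42.6, "dz": 22.3, "spin": -15.75}
{"dx": 113.4, "dy": -12.3, "dz": 22.3, "spin": -15.75}
{"dx": 112.5, "dy": 18.9, "dz": 22.3, "spin": -15.75}
{"dx": 103.1, "dy": 48.7, "dz": 22.3, "spin": -15.75}
-- 511,-76,39,99.4,5
{"dx": 0.0, "dy": 0.0, "dz": 16.2, "spin": 0.0}
{"dx": 0.0, "dy": 0.0, "dz": 16.2, "spin": 0.0}
{"dx": 0.0, "dy": 0.0, "dz": 16.2, "spin": 0.0}
{"dx": 0.0, "dy": 0.0, "dz": 16.2, "spin": 0.0}
{"dx": 0.0, "dy": 0.0, "dz": 16.2, "spin": 0.0}
```

Emit:
jog_arm([
  {"dx": 22,"dy": -26,"dz": 0,"spin": -4.9,"claw": 0},
  {"dx": 24,"dy": -24,"dz": 0,"spin": -4.9,"claw": 0},
  {"dx": 26,"dy": -22,"dz": 0,"spin": -4.9,"claw": 0},
  {"dx": 28,"dy": -19,"dz": 0,"spin": -4.9,"claw": 0},
  {"dx": 30,"dy": -17,"dz": 0,"spin": -4.9,"claw": 0},
  {"dx": 31,"dy": -14,"dz": 0,"spin": -4.9,"claw": 0},
  {"dx": 32,"dy": -11,"dz": 0,"spin": -4.9,"claw": 0},
  {"dx": 33,"dy": -9,"dz": 0,"spin": -4.9,"claw": 0},
  {"dx": 34,"dy": -6,"dz": 0,"spin": -4.9,"claw": 0},
  {"dx": 34,"dy": -3,"dz": 0,"spin": -4.9,"claw": 0},
  {"dx": 34,"dy": 0,"dz": 0,"spin": -4.9,"claw": 0},
  {"dx": 34,"dy": 3,"dz": 0,"spin": -4.9,"claw": 0},
])

```text
t: 1.85
tool_pos: [0.3528, -0.1756, 0.2316]
orientation: [179.9, 0.0, 79.7]
contact_force: [0.7, -0.9, -0.6]
gripper_width: 0.0854
```

Emit:
jog_arm([
  {"dx": 34,"dy": 6,"dz": 0,"spin": -4.9,"claw": 0},
  {"dx": 33,"dy": 9,"dz": 0,"spin": -4.9,"claw": 0},
  {"dx": 32,"dy": 11,"dz": 0,"spin": -4.9,"claw": 0},
  {"dx": 31,"dy": 14,"dz": 0,"spin": -4.9,"claw": 0},
  {"dx": 0,"dy": 0,"dz": 0,"spin": 0,"claw": 0},
  {"dx": 0,"dy": 0,"dz": 0,"spin": 0,"claw": 0},
])

```text
t: 2.35
tool_pos: [0.4003, -0.0477, 0.2314]
orientation: [180.0, 0.0, 99.3]
contact_force: [-0.8, -0.4, 0.5]
gripper_width: 0.0853
```

```bash
python3 plan.py "511,-76,120,99.4,5;511,-76,39,99.4,5"
```

```text
now [400.3 -47.7 231.4] [1.7999e+02 2.0000e-02 9.9280e+01] 2.35 [-0.8 -0.4  0.5] 0.08527563502707038
-- 511,-76,120,99.4,5
{"dx": -9.2, "dy": 20.9, "dz": 22.3, "spin": -0.02}
{"dx": -9.2, "dy": 20.9, "dz": 22.3, "spin": -0.02}
{"dx": -9.2, "dy": 20.9, "dz": 22.3, "spin": -0.02}
{"dx": -9.2, "dy": 20.9, "dz": 22.3, "spin": -0.02}
{"dx": -9.2, "dy": 20.9, "dz": 22.3, "spin": -0.02}
-- 511,-76,39,99.4,5
{"dx": 0.0, "dy": 0.0, "dz": 16.2, "spin": 0.0}
{"dx": 0.0, "dy": 0.0, "dz": 16.2, "spin": 0.0}
{"dx": 0.0, "dy": 0.0, "dz": 16.2, "spin": 0.0}
{"dx": 0.0, "dy": 0.0, "dz": 16.2, "spin": 0.0}
{"dx": 0.0, "dy": 0.0, "dz": 16.2, "spin": 0.0}
```

Emit:
jog_arm([
  {"dx": -9,"dy": 21,"dz": 22,"spin": 0,"claw": 0},
  {"dx": -9,"dy": 21,"dz": 22,"spin": 0,"claw": 0},
  {"dx": -9,"dy": 21,"dz": 22,"spin": 0,"claw": 0},
  {"dx": -9,"dy": 21,"dz": 22,"spin": 0,"claw": 0},
  {"dx": -10,"dy": 21,"dz": 22,"spin": 0,"claw": 0},
  {"dx": 0,"dy": 0,"dz": 20,"spin": 0,"claw": 0},
  {"dx": 0,"dy": 0,"dz": 20,"spin": 0,"claw": 0},
  {"dx": 0,"dy": 0,"dz": 20,"spin": 0,"claw": 0},
  {"dx": 0,"dy": 0,"dz": 14,"spin": 0,"claw": 0},
  {"dx": 0,"dy": 0,"dz": 7,"spin": 0,"claw": 0},
  {"dx": 0,"dy": 0,"dz": 0,"spin": 0,"claw": 0},
  {"dx": 0,"dy": 0,"dz": 0,"spin": 0,"claw": 0},
])

```text
t: 3.35
tool_pos: [0.5107, -0.0788, 0.0406]
orientation: [-180.0, 0.0, 99.0]
contact_force: [-0.3, -0.1, -0.4]
gripper_width: 0.0853
```

Emit:
jog_arm([
  {"dx": 0,"dy": 0,"dz": 0,"spin": 0,"claw": 255},
  {"dx": 0,"dy": 0,"dz": 0,"spin": 0,"claw": 255},
  {"dx": 0,"dy": 0,"dz": 0,"spin": 0,"claw": 255},
  {"dx": 0,"dy": 0,"dz": 0,"spin": 0,"claw": 255},
  {"dx": 0,"dy": 0,"dz": 0,"spin": 0,"claw": 255},
  {"dx": 0,"dy": 0,"dz": 0,"spin": 0,"claw": 255},
  {"dx": 0,"dy": 0,"dz": 0,"spin": 0,"claw": 255},
  {"dx": 0,"dy": 0,"dz": 0,"spin": 0,"claw": 255},
], squeeze=30)

```text
t: 4.02
tool_pos: [0.5112, -0.0778, 0.0407]
orientation: [180.0, 0.0, 99.1]
contact_force: [-1.1, 0.2, 5.7]
gripper_width: 0.0191
```

Emit:
jog_arm([
  {"dx": 0,"dy": 2,"dz": 0,"spin": 0,"claw": 255},
  {"dx": 0,"dy": 4,"dz": 0,"spin": 0,"claw": 255},
  {"dx": 0,"dy": 4,"dz": 0,"spin": 0,"claw": 255},
  {"dx": 0,"dy": 4,"dz": 0,"spin": 0,"claw": 255},
  {"dx": 0,"dy": 4,"dz": 0,"spin": 0,"claw": 255},
  {"dx": 0,"dy": 4,"dz": 0,"spin": 0,"claw": 255},
  {"dx": 0,"dy": 4,"dz": 0,"spin": 0,"claw": 255},
  {"dx": 0,"dy": 4,"dz": 0,"spin": 0,"claw": 255},
  {"dx": 0,"dy": 3,"dz": 0,"spin": 0,"claw": 255},
  {"dx": 0,"dy": 1,"dz": 0,"spin": 0,"claw": 255},
  {"dx": 0,"dy": 0,"dz": 0,"spin": 0,"claw": 255},
])

```text
t: 4.93
tool_pos: [0.5444, -0.0727, 0.0408]
orientation: [-180.0, 0.0, 99.1]
contact_force: [-3.0, -0.3, 7.5]
gripper_width: 0.0196
```

```bash
python3 - <<'E'
from h import *
f=grab('top'); print(ctrl.get_state()['contact_force'])
save(f,'t1.png',(310,170,570,310),3)
E
```

```text
[-2.38465904 -0.57842205  7.88530822]
```

View pics/t1.png

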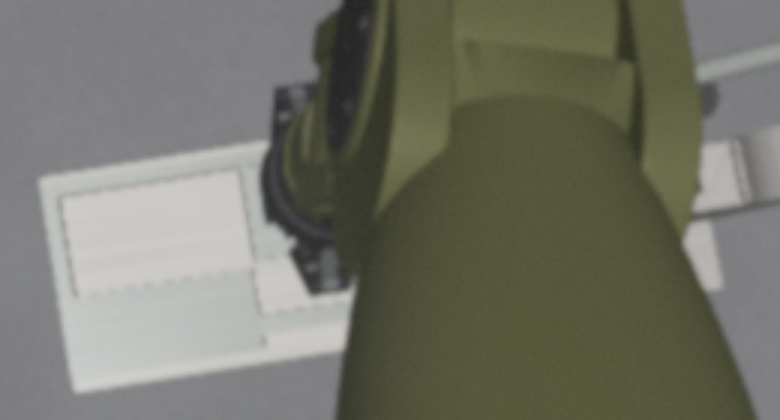

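Emit:
jog_arm([
  {"dx": 3,"dy": 0,"dz": 0,"spin": 0,"claw": 255},
  {"dx": 6,"dy": 0,"dz": 0,"spin": 0,"claw": 255},
  {"dx": 9,"dy": 0,"dz": 0,"spin": 0,"claw": 255},
  {"dx": 12,"dy": 0,"dz": 0,"spin": 0,"claw": 255},
  {"dx": 14,"dy": 0,"dz": 0,"spin": 0,"claw": 255},
  {"dx": 14,"dy": 0,"dz": 0,"spin": 0,"claw": 255},
  {"dx": 14,"dy": 0,"dz": 0,"spin": 0,"claw": 255},
  {"dx": 14,"dy": 0,"dz": 0,"spin": 0,"claw": 255},
  {"dx": 11,"dy": 0,"dz": 0,"spin": 0,"claw": 255},
  {"dx": 8,"dy": 0,"dz": 0,"spin": 0,"claw": 255},
  {"dx": 5,"dy": 0,"dz": 0,"spin": 0,"claw": 255},
  {"dx": 3,"dy": 0,"dz": 0,"spin": 0,"claw": 255},
])

```text
t: 5.98
tool_pos: [0.5258, 0.0382, 0.0408]
orientation: [-179.9, 0.2, 99.1]
contact_force: [-4.2, -6.4, 9.9]
gripper_width: 0.0197
```

Emit:
jog_arm([
  {"dx": 2,"dy": 0,"dz": 0,"spin": 0,"claw": 255},
  {"dx": 2,"dy": 0,"dz": 0,"spin": 0,"claw": 255},
  {"dx": 2,"dy": 0,"dz": 0,"spin": 0,"claw": 255},
])

```text
t: 6.23
tool_pos: [0.5249, 0.0435, 0.0408]
orientation: [-179.9, 0.2, 99.0]
contact_force: [-3.5, -6.5, 9.5]
gripper_width: 0.0198
```

Emit:
jog_arm([
  {"dx": 2,"dy": 0,"dz": 0,"spin": 0,"claw": 255},
  {"dx": 2,"dy": 0,"dz": 0,"spin": 0,"claw": 255},
  {"dx": 2,"dy": 0,"dz": 0,"spin": 0,"claw": 255},
])

```text
t: 6.48
tool_pos: [0.5239, 0.0493, 0.0408]
orientation: [-179.9, 0.2, 99.0]
contact_force: [-4.1, -6.2, 10.4]
gripper_width: 0.0195
```

Emit:
jog_arm([
  {"dx": 1,"dy": 0,"dz": 0,"spin": 0,"claw": 255},
  {"dx": 1,"dy": 0,"dz": 0,"spin": 0,"claw": 255},
])

```text
t: 6.65
tool_pos: [0.5236, 0.051, 0.0408]
orientation: [-179.9, 0.2, 99.0]
contact_force: [-3.8, -9.7, 10.1]
gripper_width: 0.0195
```

Emit:
jog_arm([
  {"dx": 1,"dy": 0,"dz": 0,"spin": 0,"claw": 255},
  {"dx": 1,"dy": 0,"dz": 0,"spin": 0,"claw": 255},
])

```text
t: 6.82
tool_pos: [0.5237, 0.0512, 0.0409]
orientation: [-179.9, 0.5, 99.0]
contact_force: [-3.1, -15.7, 10.1]
gripper_width: 0.0194
```

Emit:
jog_arm([
  {"dx": -1.5,"dy": 0,"dz": 0,"spin": 0,"claw": 255},
  {"dx": 0,"dy": 0,"dz": 0,"spin": 0,"claw": 0},
  {"dx": 0,"dy": 0,"dz": 0,"spin": 0,"claw": 0},
  {"dx": 0,"dy": 0,"dz": 0,"spin": 0,"claw": 0},
  {"dx": 0,"dy": 0,"dz": 0,"spin": 0,"claw": 0},
  {"dx": 0,"dy": 0,"dz": -10,"spin": 0,"claw": 0},
  {"dx": 0,"dy": 0,"dz": -30,"spin": 0,"claw": 0},
  {"dx": 0,"dy": 0,"dz": -40,"spin": 0,"claw": 0},
  {"dx": 20,"dy": 0,"dz": -30,"spin": 0,"claw": 0},
  {"dx": 41,"dy": 0,"dz": 0,"spin": 0,"claw": 0},
  {"dx": 41,"dy": 0,"dz": 0,"spin": 0,"claw": 0},
  {"dx": 41,"dy": 0,"dz": 0,"spin": 0,"claw": 0},
])

```text
t: 7.82
tool_pos: [0.5022, 0.1962, 0.1522]
orientation: [179.8, -0.0, 99.0]
contact_force: [0.9, -0.1, 0.5]
gripper_width: 0.0852
```

```bash
python3 - <<'E'
from h import *
f=grab('top'); g=grab('side'); print(ctrl.get_state()['contact_force'])
W=cloud(f);S=cloud(g)
for nm,w in(('top',W),('side',S)):
    q=w.reshape(-1,3); q=q[~np.isnan(q[:,0])]
    for n,c,z,r in(('hub',(.545,-.077),(.06,.08),.03),('handle',(.5237,.051),(.066,.078),.03)):
        p=q[(np.hypot(*(q[:,:2]-c).T)<r)&(q[:,2]>z[0])&(q[:,2]<z[1])]
        if len(p): print(nm,n,len(p),p.mean(0).round(4),cv2.minAreaRect(p[:,:2].astype(np.float32)))
    for t in('finished','handle'): print(t,[(np.round(d['box']).tolist(),round(d['conf'],2)) for d in ctrl.search_frame(t,nm)][:5])
a=f['pixels'][150:310,310:570,::-1]; a=cv2.resize(a,(780,480),interpolation=cv2.INTER_CUBIC); cv2.imwrite('pics/t2.png',a)
E
```

```text
[ 0.01767007 -1.16962498 -0.55954581]
top hub 169 [ 0.5441 -0.0739  0.0693] ((0.5442538857460022, -0.07388964295387268), (0.026482274755835533, 0.025547638535499573), 89.6762924194336)
top handle 159 [0.5244 0.0526 0.0714] ((0.5246528387069702, 0.052377521991729736), (0.019884074106812477, 0.02959173545241356), 9.596054077148438)
finished [([395.0, 225.0, 420.0, 253.0], 0.95)]
handle [([328.0, 220.0, 427.0, 264.0], 0.84)]
side handle 14 [0.5244 0.0659 0.0673] ((0.52358078956604, 0.06593545526266098), (0.014981153421103954, 0.0023923118133097887), 1.780429482460022)
finished []
handle [([313.0, 262.0, 354.0, 291.0], 0.56)]
```

View pics/t2.png

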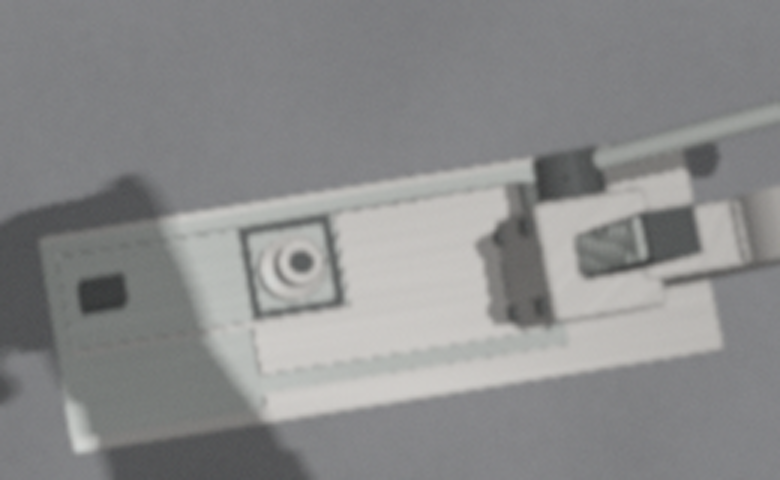

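```bash
python3 plan.py "544,-74,130,99.4,7;544,-74,46,99.4,5"
```

```text
now [501.7 194.  150.5] [-1.7999e+02  3.0000e-02  9.9060e+01] 8.1167 [ 0.5 -0.8  0.6] 0.0855640901492243
-- 544,-74,130,99.4,7
{"dx": -38.8, "dy": -0.1, "dz": 2.9, "spin": -0.05}
{"dx": -38.8, "dy": -0.1, "dz": 2.9, "spin": -0.05}
{"dx": -38.8, "dy": -0.1, "dz": 2.9, "spin": -0.05}
{"dx": -38.8, "dy": -0.2, "dz": 2.9, "spin": -0.05}
{"dx": -38.8, "dy": -0.2, "dz": 2.9, "spin": -0.05}
{"dx": -38.8, "dy": -0.2, "dz": 2.9, "spin": -0.05}
{"dx": -38.8, "dy": -0.3, "dz": 2.9, "spin": -0.05}
-- 544,-74,46,99.4,5
{"dx": 0.0, "dy": 0.0, "dz": 16.8, "spin": -0.0}
{"dx": 0.0, "dy": 0.0, "dz": 16.8, "spin": -0.0}
{"dx": 0.0, "dy": 0.0, "dz": 16.8, "spin": -0.0}
{"dx": 0.0, "dy": 0.0, "dz": 16.8, "spin": -0.0}
{"dx": 0.0, "dy": 0.0, "dz": 16.8, "spin": -0.0}
```

Emit:
jog_arm([
  {"dx": -20,"dy": 0,"dz": 3,"spin": 0,"claw": 0},
  {"dx": -40,"dy": 0,"dz": 3,"spin": 0,"claw": 0},
  {"dx": -40,"dy": 0,"dz": 3,"spin": 0,"claw": 0},
  {"dx": -40,"dy": 0,"dz": 3,"spin": 0,"claw": 0},
  {"dx": -40,"dy": 0,"dz": 3,"spin": 0,"claw": 0},
  {"dx": -40,"dy": 0,"dz": 3,"spin": 0,"claw": 0},
  {"dx": -35,"dy": -0.5,"dz": 3,"spin": -0.2,"claw": 0},
  {"dx": -16.5,"dy": -0.5,"dz": 0,"spin": -0.2,"claw": 0},
  {"dx": 0,"dy": 0,"dz": 0,"spin": 0,"claw": 0},
  {"dx": 0,"dy": 0,"dz": 0,"spin": 0,"claw": 0},
])

```text
t: 8.95
tool_pos: [0.5431, -0.0758, 0.1292]
orientation: [-180.0, -0.0, 99.2]
contact_force: [-0.3, 0.0, -0.4]
gripper_width: 0.0853
```

```bash
python3 plan.py "544,-74,46,99.4,5"|head -3
```

```text
now [543.1 -75.8 129.2] [-1.7997e+02 -2.0000e-02  9.9210e+01] 8.95 [-0.3  0.  -0.4] 0.08534099231434437
-- 544,-74,46,99.4,5
{"dx": 0.3, "dy": 0.2, "dz": 16.6, "spin": -0.04}
```

Emit:
jog_arm([
  {"dx": 1.5,"dy": 1,"dz": 15,"spin": 0,"claw": 0},
  {"dx": 0,"dy": 0,"dz": 25,"spin": 0,"claw": 0},
  {"dx": 0,"dy": 0,"dz": 25,"spin": 0,"claw": 0},
  {"dx": 0,"dy": 0,"dz": 13,"spin": 0,"claw": 0},
  {"dx": 0,"dy": 0,"dz": 5,"spin": 0,"claw": 0},
  {"dx": 0,"dy": 0,"dz": 0,"spin": 0,"claw": 0},
  {"dx": 0,"dy": 0,"dz": 0,"spin": 0,"claw": 255},
  {"dx": 0,"dy": 0,"dz": 0,"spin": 0,"claw": 255},
  {"dx": 0,"dy": 0,"dz": 0,"spin": 0,"claw": 255},
  {"dx": 0,"dy": 0,"dz": 0,"spin": 0,"claw": 255},
  {"dx": 0,"dy": 0,"dz": 0,"spin": 0,"claw": 255},
  {"dx": 0,"dy": 0,"dz": 0,"spin": 0,"claw": 255},
], squeeze=30)

```text
t: 9.95
tool_pos: [0.545, -0.0721, 0.0472]
orientation: [179.9, 0.0, 99.5]
contact_force: [-1.3, 0.5, 5.3]
gripper_width: 0.0262
```

Emit:
jog_arm([
  {"dx": 0,"dy": 0,"dz": 0,"spin": 0,"claw": 255},
  {"dx": 0,"dy": 0,"dz": 0,"spin": 0,"claw": 255},
])

```text
t: 10.12
tool_pos: [0.545, -0.0721, 0.0472]
orientation: [179.9, 0.0, 99.5]
contact_force: [-1.6, 0.5, 6.1]
gripper_width: 0.0263
```

```bash
python3 plan.py "545,-72,150,99.4,5;597.5,350.5,150,99.4,15;597.5,350.5,35,99.4,8"|uniq -c
```

```text
1 now [545.  -72.1  47.2] [1.7992e+02 2.0000e-02 9.9470e+01] 10.1167 [-1.6  0.5  6.1] 0.02632917998117745
      1 -- 545,-72,150,99.4,5
      5 {"dx": 0.0, "dy": 0.0, "dz": -20.6, "spin": 0.01}
      1 -- 597.5,350.5,150,99.4,15
     15 {"dx": 27.2, "dy": 8.1, "dz": -0.0, "spin": -0.0}
      1 -- 597.5,350.5,35,99.4,8
      8 {"dx": 0.0, "dy": 0.0, "dz": 14.4, "spin": -0.0}
```

Emit:
jog_arm([
  {"dx": 0,"dy": 0,"dz": -4,"spin": 0,"claw": 255},
  {"dx": 0,"dy": 0,"dz": -10,"spin": 0,"claw": 255},
  {"dx": 0,"dy": 0,"dz": -20,"spin": 0,"claw": 255},
  {"dx": 0,"dy": 0,"dz": -28,"spin": 0,"claw": 255},
  {"dx": 5,"dy": 2,"dz": -28,"spin": 0,"claw": 255},
  {"dx": 15,"dy": 4,"dz": -13,"spin": 0,"claw": 255},
  {"dx": 27,"dy": 8,"dz": 0,"spin": 0,"claw": 255},
  {"dx": 32,"dy": 10,"dz": 0,"spin": 0,"claw": 255},
  {"dx": 32,"dy": 10,"dz": 0,"spin": 0,"claw": 255},
  {"dx": 32,"dy": 10,"dz": 0,"spin": 0,"claw": 255},
  {"dx": 32,"dy": 10,"dz": 0,"spin": 0,"claw": 255},
  {"dx": 32,"dy": 10,"dz": 0,"spin": 0,"claw": 255},
])

```text
t: 11.12
tool_pos: [0.5733, 0.1442, 0.1499]
orientation: [180.0, 0.0, 99.5]
contact_force: [0.0, -0.4, -1.3]
gripper_width: 0.0263
```

Emit:
jog_arm([
  {"dx": 32,"dy": 10,"dz": 0,"spin": 0,"claw": 255},
  {"dx": 32,"dy": 10,"dz": 0,"spin": 0,"claw": 255},
  {"dx": 32,"dy": 10,"dz": 0,"spin": 0,"claw": 255},
  {"dx": 32,"dy": 10,"dz": 0,"spin": 0,"claw": 255},
  {"dx": 32,"dy": 10,"dz": 0,"spin": 0,"claw": 255},
  {"dx": 25,"dy": 10,"dz": 0,"spin": 0,"claw": 255},
  {"dx": 12,"dy": 5,"dz": 0,"spin": 0,"claw": 255},
  {"dx": 4,"dy": 2,"dz": 0,"spin": 0,"claw": 255},
  {"dx": 0,"dy": 0,"dz": 0,"spin": 0,"claw": 255},
  {"dx": 0,"dy": 0,"dz": 0,"spin": 0,"claw": 255},
])

```text
t: 11.95
tool_pos: [0.6061, 0.3511, 0.1492]
orientation: [-180.0, 0.0, 99.5]
contact_force: [0.3, 0.4, -1.9]
gripper_width: 0.026
```

```bash
python3 plan.py "597.5,350.5,150,99.4,1;597.5,350.5,35,99.4,8"|uniq -c
```

```text
1 now [606.1 351.1 149.2] [-1.7995e+02  5.0000e-02  9.9460e+01] 11.95 [ 0.3  0.4 -1.9] 0.0260023256571976
      1 -- 597.5,350.5,150,99.4,1
      1 {"dx": 0.8, "dy": -8.6, "dz": -0.8, "spin": 0.06}
      1 -- 597.5,350.5,35,99.4,8
      8 {"dx": 0.0, "dy": 0.0, "dz": 14.4, "spin": -0.0}
```

Emit:
jog_arm([
  {"dx": 1,"dy": -8.5,"dz": 10,"spin": 0,"claw": 255},
  {"dx": 0,"dy": 0,"dz": 25,"spin": 0,"claw": 255},
  {"dx": 0,"dy": 0,"dz": 30,"spin": 0,"claw": 255},
  {"dx": 0,"dy": 0,"dz": 25,"spin": 0,"claw": 255},
  {"dx": 0,"dy": 0,"dz": 15,"spin": 0,"claw": 255},
  {"dx": 0,"dy": 0,"dz": 7,"spin": 0,"claw": 255},
  {"dx": 0,"dy": 0,"dz": 3,"spin": 0,"claw": 255},
  {"dx": 0,"dy": 0,"dz": 0,"spin": 0,"claw": 255},
  {"dx": 0,"dy": 0,"dz": 0,"spin": 0,"claw": 255},
])

```text
t: 12.7
tool_pos: [0.5989, 0.3515, 0.0358]
orientation: [179.9, -0.0, 99.4]
contact_force: [-0.0, 0.3, -1.1]
gripper_width: 0.0263
```

Emit:
jog_arm([
  {"dx": 0,"dy": 0,"dz": 1,"spin": 0,"claw": 255},
  {"dx": 0,"dy": 0,"dz": 1,"spin": 0,"claw": 255},
  {"dx": 0,"dy": 0,"dz": 1,"spin": 0,"claw": 255},
  {"dx": 0,"dy": 0,"dz": 0,"spin": 0,"claw": 255},
])

```text
t: 13.03
tool_pos: [0.598, 0.3517, 0.0316]
orientation: [180.0, -0.0, 99.5]
contact_force: [-0.2, -0.9, -1.6]
gripper_width: 0.0259
```

Emit:
jog_arm([
  {"dx": 0,"dy": 0,"dz": 0.7,"spin": 0,"claw": 255},
  {"dx": 0,"dy": 0,"dz": 0.7,"spin": 0,"claw": 255},
  {"dx": 0,"dy": 0,"dz": 0,"spin": 0,"claw": 255},
])

```text
t: 13.28
tool_pos: [0.598, 0.3517, 0.0303]
orientation: [180.0, -0.0, 99.5]
contact_force: [-0.9, 0.5, 1.8]
gripper_width: 0.0263
```

Emit:
jog_arm([
  {"dx": 0,"dy": 0,"dz": 0,"spin": 0,"claw": 110},
  {"dx": 0,"dy": 0,"dz": 0,"spin": 0,"claw": 110},
  {"dx": 0,"dy": 0,"dz": 0,"spin": 0,"claw": 110},
  {"dx": 0,"dy": 0,"dz": 0,"spin": 0,"claw": 110},
  {"dx": 0,"dy": 0,"dz": -5,"spin": 0,"claw": 110},
  {"dx": 0,"dy": 0,"dz": -15,"spin": 0,"claw": 110},
  {"dx": 0,"dy": 0,"dz": -30,"spin": 0,"claw": 110},
  {"dx": 0,"dy": 0,"dz": -40,"spin": 0,"claw": 110},
  {"dx": 0,"dy": 0,"dz": -30,"spin": 0,"claw": 110},
  {"dx": 0,"dy": 0,"dz": 0,"spin": 0,"claw": 110},
])

```text
t: 14.12
tool_pos: [0.6017, 0.3537, 0.1584]
orientation: [179.4, -0.2, 99.5]
contact_force: [2.4, 1.2, 0.8]
gripper_width: 0.0484
```

```bash
python3 - <<'E'
from h import *
for n in'WS':
    q=np.load(n+'.npy').reshape(-1,3)
    for z0,z1 in((.061,.08),(.046,.06),(.02,.03)):
        p=q[(np.hypot(q[:,0]-.517,q[:,1]-.279)<.026)&(q[:,2]>z0)&(q[:,2]<z1)]
        print(n,z0,len(p),p.mean(0).round(4),p.min(0).round(4),p.max(0).round(4))
E
python3 plan.py "518,279,144,99.4,1"
```

```text
W 0.061 59 [0.5176 0.2804 0.0681] [0.5104 0.2731 0.0616] [0.5243 0.2876 0.0725]
W 0.046 99 [0.5173 0.2782 0.0522] [0.5057 0.2671 0.0466] [0.5314 0.2932 0.0598]
W 0.02 172 [0.5164 0.2764 0.0237] [0.4973 0.2601 0.02  ] [0.5387 0.3013 0.0289]
S 0.061 128 [0.5171 0.281  0.0679] [0.5095 0.2712 0.0611] [0.5253 0.2881 0.0719]
S 0.046 207 [0.5163 0.2853 0.0528] [0.5037 0.2682 0.0466] [0.531  0.295  0.0598]
S 0.02 348 [0.5151 0.2879 0.0239] [0.4957 0.2614 0.0201] [0.5398 0.3024 0.03  ]
now [601.7 353.7 158.4] [179.38  -0.24  99.47] 14.1167 [2.4 1.2 0.8] 0.048430012706067865
-- 518,279,144,99.4,1
{"dx": -59.9, "dy": -94.8, "dz": 14.4, "spin": 0.07}
```

Emit:
jog_arm([
  {"dx": -6,"dy": -9,"dz": 0,"spin": 0,"claw": 110},
  {"dx": -14,"dy": -22,"dz": 2,"spin": 0,"claw": 110},
  {"dx": -18,"dy": -30,"dz": 4,"spin": 0,"claw": 110},
  {"dx": -14,"dy": -22,"dz": 4,"spin": 0,"claw": 110},
  {"dx": -8,"dy": -12,"dz": 4,"spin": 0,"claw": 110},
  {"dx": 0,"dy": 0,"dz": 0,"spin": 0,"claw": 110},
  {"dx": 0,"dy": 0,"dz": 0,"spin": 0,"claw": 110},
  {"dx": 0,"dy": 0,"dz": 0,"spin": 0,"claw": 110},
])

```text
t: 14.78
tool_pos: [0.5152, 0.2775, 0.1366]
orientation: [179.9, -0.0, 99.5]
contact_force: [-0.8, 0.3, -0.1]
gripper_width: 0.0486
```

```bash
python3 - <<'E'
from h import *
f=grab('side'); save(f,'s2.png',(180,290,440,480),3)
E
python3 plan.py "517.5,280,110,99.4,1;517.5,280,30,99.4,1"
```

```text
now [515.4 277.6 136.5] [ 1.799e+02 -4.000e-02  9.948e+01] 14.8333 [1.3 0.5 0.3] 0.04795598407399993
-- 517.5,280,110,99.4,1
{"dx": 2.0, "dy": 2.5, "dz": 26.5, "spin": 0.08}
-- 517.5,280,30,99.4,1
{"dx": 0.0, "dy": 0.0, "dz": 80.0, "spin": -0.0}
```

View pics/s2.png

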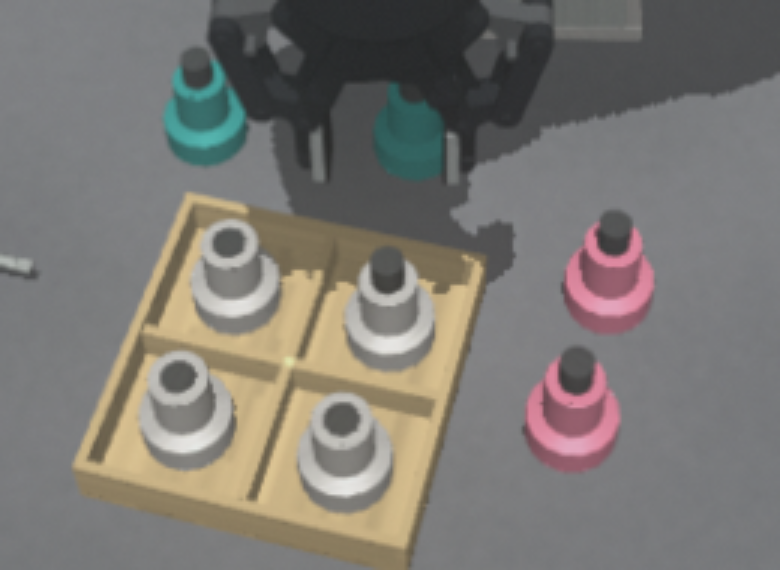

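Emit:
jog_arm([
  {"dx": 2,"dy": 2.5,"dz": 10,"spin": 0,"claw": 110},
  {"dx": 0,"dy": 0,"dz": 25,"spin": 0,"claw": 110},
  {"dx": 0,"dy": 0,"dz": 30,"spin": 0,"claw": 110},
  {"dx": 0,"dy": 0,"dz": 25,"spin": 0,"claw": 110},
  {"dx": 0,"dy": 0,"dz": 12,"spin": 0,"claw": 110},
  {"dx": 0,"dy": 0,"dz": 4,"spin": 0,"claw": 110},
  {"dx": 0,"dy": 0,"dz": 0,"spin": 0,"claw": 110},
  {"dx": 0,"dy": 0,"dz": 0,"spin": 0,"claw": 110},
])

```text
t: 15.5
tool_pos: [0.5171, 0.2797, 0.0307]
orientation: [179.9, -0.0, 99.5]
contact_force: [0.1, 0.7, 0.8]
gripper_width: 0.0486
```

Emit:
jog_arm([
  {"dx": 0,"dy": 0,"dz": 0,"spin": 0,"claw": 255},
  {"dx": 0,"dy": 0,"dz": 0,"spin": 0,"claw": 255},
  {"dx": 0,"dy": 0,"dz": 0,"spin": 0,"claw": 255},
  {"dx": 0,"dy": 0,"dz": 0,"spin": 0,"claw": 255},
  {"dx": 0,"dy": 0,"dz": 0,"spin": 0,"claw": 255},
  {"dx": 0,"dy": 0,"dz": 0,"spin": 0,"claw": 255},
], squeeze=30)

```text
t: 16.0
tool_pos: [0.5175, 0.2798, 0.0315]
orientation: [179.8, -0.1, 99.5]
contact_force: [-0.6, 1.0, 6.1]
gripper_width: 0.0262
```

```bash
python3 plan.py "517.5,280,150,99.4,1;544.5,-75,150,99.4,12;544.5,-75,52,99.4,1"|uniq -c
```

```text
1 now [517.5 279.8  31.5] [ 1.7984e+02 -6.0000e-02  9.9470e+01] 16.0 [-0.6  1.   6.1] 0.026198280910889785
      1 -- 517.5,280,150,99.4,1
      1 {"dx": 0.1, "dy": 0.1, "dz": -118.5, "spin": 0.07}
      1 -- 544.5,-75,150,99.4,12
     12 {"dx": -29.6, "dy": -2.6, "dz": -0.0, "spin": -0.0}
      1 -- 544.5,-75,52,99.4,1
      1 {"dx": 0.0, "dy": 0.0, "dz": 98.0, "spin": -0.0}
```

```bash
python3 - <<'E'
from h import *
f=grab('top')
p=pix(f,c3([(242,230),(330,216),(343,302),(253,318)],(310,150),3),.027); print(p.round(4),p.mean(0))
E
```

```text
[[ 0.5692 -0.0428  0.027 ]
 [ 0.579  -0.102   0.027 ]
 [ 0.5208 -0.11    0.027 ]
 [ 0.5098 -0.0498  0.027 ]] [ 0.5446951  -0.07614506  0.027     ]
```

Emit:
jog_arm([
  {"dx": 0,"dy": 0,"dz": -4,"spin": 0,"claw": 255},
  {"dx": 0,"dy": 0,"dz": -10,"spin": 0,"claw": 255},
  {"dx": 0,"dy": 0,"dz": -20,"spin": 0,"claw": 255},
  {"dx": 0,"dy": 0,"dz": -30,"spin": 0,"claw": 255},
  {"dx": -4,"dy": 0,"dz": -30,"spin": 0,"claw": 255},
  {"dx": -12,"dy": -1,"dz": -20,"spin": 0,"claw": 255},
  {"dx": -25,"dy": -2,"dz": -4,"spin": 0,"claw": 255},
  {"dx": -34,"dy": -3,"dz": 0,"spin": 0,"claw": 255},
  {"dx": -34,"dy": -3,"dz": 0,"spin": 0,"claw": 255},
  {"dx": -34,"dy": -3,"dz": 0,"spin": 0,"claw": 255},
  {"dx": -34,"dy": -3,"dz": 0,"spin": 0,"claw": 255},
  {"dx": -34,"dy": -3,"dz": 0,"spin": 0,"claw": 255},
])

```text
t: 17.05
tool_pos: [0.5329, 0.0665, 0.1487]
orientation: [180.0, 0.0, 99.5]
contact_force: [0.5, -0.2, -1.6]
gripper_width: 0.0264
```

Emit:
jog_arm([
  {"dx": -34,"dy": -3,"dz": 0,"spin": 0,"claw": 255},
  {"dx": -34,"dy": -3,"dz": 0,"spin": 0,"claw": 255},
  {"dx": -34,"dy": -3,"dz": 0,"spin": 0,"claw": 255},
  {"dx": -25,"dy": -3,"dz": 0,"spin": 0,"claw": 255},
  {"dx": -12,"dy": -1,"dz": 0,"spin": 0,"claw": 255},
  {"dx": -4,"dy": 0,"dz": 0,"spin": 0,"claw": 255},
  {"dx": 0,"dy": 0,"dz": 0,"spin": 0,"claw": 255},
  {"dx": 0,"dy": 0,"dz": 0,"spin": 0,"claw": 255},
  {"dx": 0,"dy": 0,"dz": 0,"spin": 0,"claw": 255},
])

```text
t: 17.8
tool_pos: [0.5438, -0.0737, 0.1479]
orientation: [-180.0, -0.0, 99.6]
contact_force: [-0.4, -0.4, -2.2]
gripper_width: 0.0264
```

```bash
python3 plan.py "545.3,-76,150,99.4,1;545.3,-76,53,99.4,1"|uniq -c
```

```text
1 now [543.8 -73.7 147.9] [-1.7999e+02 -3.0000e-02  9.9570e+01] 17.8 [-0.4 -0.4 -2.2] 0.026408813539851448
      1 -- 545.3,-76,150,99.4,1
      1 {"dx": -2.5, "dy": 1.1, "dz": -2.1, "spin": 0.17}
      1 -- 545.3,-76,53,99.4,1
      1 {"dx": 0.0, "dy": 0.0, "dz": 97.0, "spin": -0.0}
```

Emit:
jog_arm([
  {"dx": -2.5,"dy": 1,"dz": 8,"spin": 0,"claw": 255},
  {"dx": 0,"dy": 0,"dz": 20,"spin": 0,"claw": 255},
  {"dx": 0,"dy": 0,"dz": 28,"spin": 0,"claw": 255},
  {"dx": 0,"dy": 0,"dz": 22,"spin": 0,"claw": 255},
  {"dx": 0,"dy": 0,"dz": 12,"spin": 0,"claw": 255},
  {"dx": 0,"dy": 0,"dz": 4,"spin": 0,"claw": 255},
  {"dx": 0,"dy": 0,"dz": 1,"spin": 0,"claw": 255},
  {"dx": 0,"dy": 0,"dz": 0,"spin": 0,"claw": 255},
  {"dx": 0,"dy": 0,"dz": 0,"spin": 0,"claw": 255},
])

```text
t: 18.55
tool_pos: [0.5463, -0.0773, 0.0539]
orientation: [179.9, 0.0, 99.5]
contact_force: [-0.3, 0.7, -0.8]
gripper_width: 0.0263
```

Emit:
jog_arm([
  {"dx": 0,"dy": 0,"dz": 1,"spin": 0,"claw": 255},
  {"dx": 0,"dy": 0,"dz": 1,"spin": 0,"claw": 255},
  {"dx": 0,"dy": 0,"dz": 0.7,"spin": 0,"claw": 255},
  {"dx": 0,"dy": 0,"dz": 0,"spin": 0,"claw": 255},
])

```text
t: 18.88
tool_pos: [0.5454, -0.0775, 0.0504]
orientation: [180.0, 0.0, 99.5]
contact_force: [0.0, -0.6, -2.2]
gripper_width: 0.0261
```

Emit:
jog_arm([
  {"dx": 1,"dy": 0,"dz": 0.8,"spin": 0,"claw": 255},
  {"dx": 0,"dy": 0,"dz": 0.7,"spin": 0,"claw": 255},
  {"dx": 0,"dy": 0,"dz": 0,"spin": 0,"claw": 255},
])

```text
t: 19.13
tool_pos: [0.5451, -0.0764, 0.0487]
orientation: [180.0, -0.0, 99.5]
contact_force: [0.2, 0.2, -1.7]
gripper_width: 0.0262
```

Emit:
jog_arm([
  {"dx": 0,"dy": 0,"dz": 0.6,"spin": 0,"claw": 255},
  {"dx": 0,"dy": 0,"dz": 0.5,"spin": 0,"claw": 255},
  {"dx": 0,"dy": 0,"dz": 0,"spin": 0,"claw": 255},
])

```text
t: 19.38
tool_pos: [0.5453, -0.0765, 0.0486]
orientation: [180.0, 0.0, 99.5]
contact_force: [-3.1, -0.5, 7.3]
gripper_width: 0.0262
```

Emit:
jog_arm([
  {"dx": 0,"dy": 0,"dz": 0,"spin": 0,"claw": 110},
  {"dx": 0,"dy": 0,"dz": 0,"spin": 0,"claw": 110},
  {"dx": 0,"dy": 0,"dz": 0,"spin": 0,"claw": 110},
  {"dx": 0,"dy": 0,"dz": 0,"spin": 0,"claw": 110},
  {"dx": 0,"dy": 0,"dz": -5,"spin": 0,"claw": 110},
  {"dx": 0,"dy": 0,"dz": -15,"spin": 0,"claw": 110},
  {"dx": 0,"dy": 0,"dz": -30,"spin": 0,"claw": 110},
  {"dx": 0,"dy": 0,"dz": -40,"spin": 0,"claw": 110},
  {"dx": 20,"dy": 0,"dz": -10,"spin": 0,"claw": 110},
  {"dx": 40,"dy": 0,"dz": 0,"spin": 0,"claw": 110},
  {"dx": 41,"dy": 0,"dz": 0,"spin": 0,"claw": 110},
  {"dx": 41,"dy": 0,"dz": 0,"spin": 0,"claw": 110},
])

```text
t: 20.38
tool_pos: [0.5218, 0.0647, 0.1486]
orientation: [179.9, -0.0, 99.4]
contact_force: [-0.0, -0.5, -0.6]
gripper_width: 0.0487
```

Emit:
jog_arm([
  {"dx": 40,"dy": 0,"dz": 0,"spin": 0,"claw": 110},
  {"dx": 40,"dy": 0,"dz": 0,"spin": 0,"claw": 110},
  {"dx": 30,"dy": 0,"dz": 0,"spin": 0,"claw": 110},
  {"dx": 15,"dy": 0,"dz": 0,"spin": 0,"claw": 110},
  {"dx": 0,"dy": 0,"dz": 0,"spin": 0,"claw": 110},
])

```text
t: 20.8
tool_pos: [0.5006, 0.1901, 0.148]
orientation: [180.0, -0.1, 99.7]
contact_force: [0.2, 0.4, 0.9]
gripper_width: 0.0488
```

```bash
python3 - <<'E'
from h import *
f=grab('top'); q=cloud(f).reshape(-1,3); q=q[~np.isnan(q[:,0])]
for n,c,z,r in(('pin',(.545,-.077),(.078,.1),.03),('neck',(.545,-.077),(.062,.078),.03),('handle',(.5237,.051),(.066,.078),.03)):
    p=q[(np.hypot(*(q[:,:2]-c).T)<r)&(q[:,2]>z[0])&(q[:,2]<z[1])]
    if len(p): print(n,len(p),p.mean(0).round(4),cv2.minAreaRect(p[:,:2].astype(np.float32)))
a=f['pixels'][150:310,310:570,::-1]; a=cv2.resize(a,(780,480),interpolation=cv2.INTER_CUBIC); cv2.imwrite('pics/t3.png',a)
E
python3 plan.py "524,51,145,99.4,5;524,51,40,99.4,1"|uniq -c
```

```text
pin 62 [ 0.5461 -0.0745  0.0851] ((0.545890748500824, -0.07467001676559448), (0.015060439705848694, 0.015404174104332924), 86.18578338623047)
neck 103 [ 0.5448 -0.0732  0.0694] ((0.5461857914924622, -0.07502610236406326), (0.02732199616730213, 0.025258958339691162), 86.42033386230469)
handle 158 [0.5244 0.0525 0.0715] ((0.524835467338562, 0.052365176379680634), (0.019784750416874886, 0.02970094233751297), 10.057351112365723)
      1 now [500.9 188.3 147.8] [1.7999e+02 1.0000e-02 9.9650e+01] 20.85 [ 0.4 -0.7  0.5] 0.048781907366792915
      1 -- 524,51,145,99.4,5
      2 {"dx": -27.9, "dy": -0.0, "dz": 0.6, "spin": 0.05}
      2 {"dx": -27.9, "dy": 0.0, "dz": 0.6, "spin": 0.05}
      1 {"dx": -27.9, "dy": 0.1, "dz": 0.6, "spin": 0.05}
      1 -- 524,51,40,99.4,1
      1 {"dx": 0.0, "dy": 0.0, "dz": 105.0, "spin": -0.0}
```

View pics/t3.png

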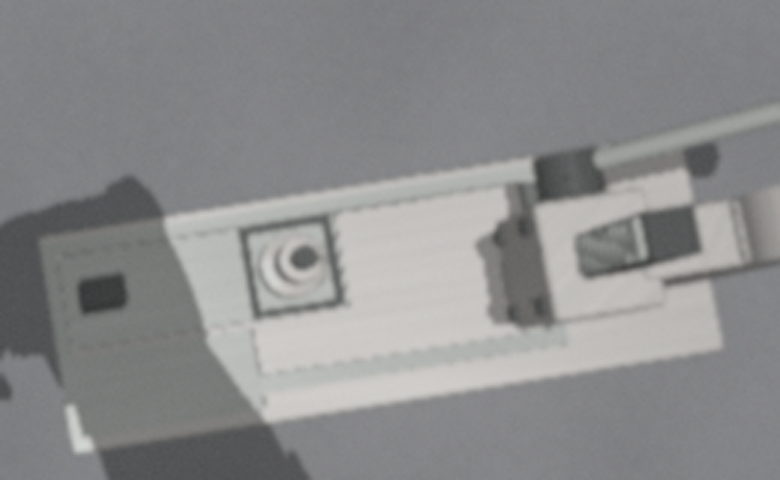

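Emit:
jog_arm([
  {"dx": -14,"dy": 0,"dz": 0,"spin": 0,"claw": 110},
  {"dx": -32,"dy": 0,"dz": 0,"spin": 0,"claw": 110},
  {"dx": -40,"dy": 0,"dz": 0,"spin": 0,"claw": 110},
  {"dx": -32,"dy": 0,"dz": 10,"spin": 0.2,"claw": 110},
  {"dx": -17,"dy": 0,"dz": 18,"spin": 0,"claw": 110},
  {"dx": -4,"dy": 0,"dz": 18,"spin": 0,"claw": 110},
  {"dx": 0,"dy": 0,"dz": 16,"spin": 0,"claw": 110},
  {"dx": 0,"dy": 0,"dz": 0,"spin": 0,"claw": 110},
  {"dx": 0,"dy": 0,"dz": 0,"spin": 0,"claw": 110},
])

```text
t: 21.6
tool_pos: [0.5231, 0.0486, 0.0852]
orientation: [-179.9, 0.0, 99.2]
contact_force: [0.4, 0.5, -0.6]
gripper_width: 0.0489
```

```bash
python3 plan.py "524,51.5,60,99.3,1;524,51.5,40,99.4,1"|uniq -c
```

```text
1 now [523.1  48.6  85.2] [-1.7988e+02  1.0000e-02  9.9180e+01] 21.6 [ 0.4  0.5 -0.6] 0.04889721562171078
      1 -- 524,51.5,60,99.3,1
      1 {"dx": 2.8, "dy": 1.3, "dz": 25.2, "spin": -0.12}
      1 -- 524,51.5,40,99.4,1
      1 {"dx": 0.0, "dy": 0.0, "dz": 20.0, "spin": -0.1}
```

Emit:
jog_arm([
  {"dx": 2.5,"dy": 1,"dz": 12,"spin": -0.2,"claw": 110},
  {"dx": 0,"dy": 0,"dz": 16,"spin": 0,"claw": 110},
  {"dx": 0,"dy": 0,"dz": 12,"spin": 0,"claw": 110},
  {"dx": 0,"dy": 0,"dz": 4,"spin": 0,"claw": 110},
  {"dx": 0,"dy": 0,"dz": 0,"spin": 0,"claw": 110},
  {"dx": 0,"dy": 0,"dz": 0,"spin": 0,"claw": 255},
  {"dx": 0,"dy": 0,"dz": 0,"spin": 0,"claw": 255},
  {"dx": 0,"dy": 0,"dz": 0,"spin": 0,"claw": 255},
  {"dx": 0,"dy": 0,"dz": 0,"spin": 0,"claw": 255},
  {"dx": 0,"dy": 0,"dz": 0,"spin": 0,"claw": 255},
  {"dx": 0,"dy": 0,"dz": 0,"spin": 0,"claw": 255},
  {"dx": 0,"dy": 0,"dz": 0,"spin": 0,"claw": 255},
], squeeze=30)

```text
t: 22.6
tool_pos: [0.5236, 0.0521, 0.0427]
orientation: [-179.9, 0.0, 99.5]
contact_force: [-5.5, -0.4, 7.4]
gripper_width: 0.0199
```

Emit:
jog_arm([
  {"dx": -2,"dy": -1,"dz": 0,"spin": 0,"claw": 255},
  {"dx": -5,"dy": 0,"dz": 0,"spin": 0,"claw": 255},
  {"dx": -8,"dy": 0,"dz": 0,"spin": 0,"claw": 255},
  {"dx": -11,"dy": 0,"dz": 0,"spin": 0,"claw": 255},
  {"dx": -13,"dy": 0,"dz": 0,"spin": 0,"claw": 255},
  {"dx": -14,"dy": 0,"dz": 0,"spin": 0,"claw": 255},
  {"dx": -14,"dy": 0,"dz": 0,"spin": 0,"claw": 255},
  {"dx": -14,"dy": 0,"dz": 0,"spin": 0,"claw": 255},
  {"dx": -13,"dy": 0,"dz": 0,"spin": 0,"claw": 255},
  {"dx": -10,"dy": 0,"dz": 0,"spin": 0,"claw": 255},
  {"dx": -7,"dy": 0,"dz": 0,"spin": 0,"claw": 255},
  {"dx": -4,"dy": 0,"dz": 0,"spin": 0,"claw": 255},
])

```text
t: 23.6
tool_pos: [0.5427, -0.0615, 0.0427]
orientation: [180.0, -0.1, 99.5]
contact_force: [-3.6, 4.1, 6.7]
gripper_width: 0.0197
```

Emit:
jog_arm([
  {"dx": -3,"dy": 0,"dz": 0,"spin": 0,"claw": 255},
  {"dx": -2,"dy": 0,"dz": 0,"spin": 0,"claw": 255},
  {"dx": -1,"dy": 0,"dz": 0,"spin": 0,"claw": 255},
  {"dx": 0,"dy": 0,"dz": 0,"spin": 0,"claw": 255},
  {"dx": 0,"dy": 0,"dz": 0,"spin": 0,"claw": 255},
])

```text
t: 24.02
tool_pos: [0.5436, -0.067, 0.0427]
orientation: [180.0, -0.0, 99.5]
contact_force: [-4.4, 2.8, 7.0]
gripper_width: 0.0195
```

Emit:
jog_arm([
  {"dx": -2,"dy": 0,"dz": 0,"spin": 0,"claw": 255},
  {"dx": -2,"dy": 0,"dz": 0,"spin": 0,"claw": 255},
  {"dx": 0,"dy": 0,"dz": 0,"spin": 0,"claw": 255},
])

```text
t: 24.27
tool_pos: [0.5443, -0.0709, 0.0427]
orientation: [180.0, -0.0, 99.5]
contact_force: [-4.1, 1.2, 6.6]
gripper_width: 0.0197
```

Emit:
jog_arm([
  {"dx": 0,"dy": -2,"dz": 0,"spin": 0,"claw": 255},
  {"dx": 0,"dy": -4,"dz": 0,"spin": 0,"claw": 255},
  {"dx": 0,"dy": -4,"dz": 0,"spin": 0,"claw": 255},
  {"dx": 0,"dy": -4,"dz": 0,"spin": 0,"claw": 255},
  {"dx": 0,"dy": -4,"dz": 0,"spin": 0,"claw": 255},
  {"dx": 0,"dy": -4,"dz": 0,"spin": 0,"claw": 255},
  {"dx": 0,"dy": -4,"dz": 0,"spin": 0,"claw": 255},
  {"dx": 0,"dy": -3,"dz": 0,"spin": 0,"claw": 255},
  {"dx": 0,"dy": -2,"dz": 0,"spin": 0,"claw": 255},
])

```text
t: 25.02
tool_pos: [0.5146, -0.0766, 0.0427]
orientation: [179.8, 0.1, 99.5]
contact_force: [1.7, 1.3, 5.4]
gripper_width: 0.0196
```

Emit:
jog_arm([
  {"dx": 0,"dy": -1,"dz": 0,"spin": 0,"claw": 255},
  {"dx": 0,"dy": -1,"dz": 0,"spin": 0,"claw": 255},
  {"dx": 0,"dy": -1,"dz": 0,"spin": 0,"claw": 255},
  {"dx": 0,"dy": 0,"dz": 0,"spin": 0,"claw": 255},
])

```text
t: 25.35
tool_pos: [0.5117, -0.077, 0.0427]
orientation: [179.8, 0.1, 99.5]
contact_force: [1.9, 1.0, 6.0]
gripper_width: 0.0198
```

Emit:
jog_arm([
  {"dx": 0,"dy": -1,"dz": 0,"spin": 0,"claw": 255},
  {"dx": 0,"dy": -0.5,"dz": 0,"spin": 0,"claw": 255},
  {"dx": 0,"dy": 0,"dz": 0,"spin": 0,"claw": 255},
])

```text
t: 25.6
tool_pos: [0.5104, -0.0773, 0.0427]
orientation: [179.8, 0.1, 99.5]
contact_force: [2.5, -0.3, 6.2]
gripper_width: 0.0194
```

Emit:
jog_arm([
  {"dx": 0,"dy": -0.5,"dz": 0,"spin": 0,"claw": 255},
  {"dx": 0,"dy": -0.5,"dz": 0,"spin": 0,"claw": 255},
  {"dx": 0,"dy": 0,"dz": 0,"spin": 0,"claw": 255},
])

```text
t: 25.85
tool_pos: [0.5095, -0.0774, 0.0427]
orientation: [179.8, 0.1, 99.5]
contact_force: [2.5, -0.2, 5.5]
gripper_width: 0.0195
```

Emit:
jog_arm([
  {"dx": 0,"dy": -0.5,"dz": 0,"spin": 0,"claw": 255},
  {"dx": 0,"dy": -0.5,"dz": 0,"spin": 0,"claw": 255},
  {"dx": 0,"dy": 0,"dz": 0,"spin": 0,"claw": 255},
])

```text
t: 26.1
tool_pos: [0.5085, -0.0776, 0.0427]
orientation: [179.8, 0.1, 99.5]
contact_force: [3.0, 0.8, 5.7]
gripper_width: 0.0197
```

Emit:
jog_arm([
  {"dx": 0,"dy": -0.5,"dz": 0,"spin": 0,"claw": 255},
  {"dx": 0,"dy": -0.5,"dz": 0,"spin": 0,"claw": 255},
  {"dx": 0,"dy": -0.5,"dz": 0,"spin": 0,"claw": 255},
  {"dx": 0,"dy": 0,"dz": 0,"spin": 0,"claw": 255},
])

```text
t: 26.43
tool_pos: [0.5073, -0.0778, 0.0427]
orientation: [179.8, 0.1, 99.5]
contact_force: [3.5, 0.5, 5.6]
gripper_width: 0.0197
```

Emit:
jog_arm([
  {"dx": 0,"dy": -0.5,"dz": 0,"spin": 0,"claw": 255},
  {"dx": 0,"dy": -0.5,"dz": 0,"spin": 0,"claw": 255},
  {"dx": 0,"dy": 0,"dz": 0,"spin": 0,"claw": 255},
])

```text
t: 26.68
tool_pos: [0.5072, -0.0778, 0.0427]
orientation: [179.7, 0.1, 99.5]
contact_force: [6.7, 1.5, 2.9]
gripper_width: 0.0198
```

Emit:
jog_arm([
  {"dx": 0,"dy": 0,"dz": 0,"spin": 0,"claw": 110},
  {"dx": 0,"dy": 0,"dz": 0,"spin": 0,"claw": 110},
  {"dx": 0,"dy": 0,"dz": 0,"spin": 0,"claw": 110},
  {"dx": 0,"dy": 0,"dz": 0,"spin": 0,"claw": 110},
  {"dx": 0,"dy": 0,"dz": -5,"spin": 0,"claw": 110},
  {"dx": 0,"dy": 0,"dz": -20,"spin": 0,"claw": 110},
  {"dx": 0,"dy": 0,"dz": -35,"spin": 0,"claw": 110},
  {"dx": 0,"dy": 0,"dz": -40,"spin": 0,"claw": 110},
  {"dx": 30,"dy": 0,"dz": -10,"spin": 0,"claw": 110},
  {"dx": 40,"dy": -5,"dz": 0,"spin": 0,"claw": 110},
  {"dx": 40,"dy": -5,"dz": 0,"spin": 0,"claw": 110},
  {"dx": 40,"dy": -5,"dz": 0,"spin": 0,"claw": 110},
])

```text
t: 27.68
tool_pos: [0.4647, 0.0689, 0.1524]
orientation: [179.9, 0.0, 99.4]
contact_force: [-0.2, 0.6, -0.5]
gripper_width: 0.0486
```

Emit:
jog_arm([
  {"dx": 40,"dy": -5,"dz": 0,"spin": 0,"claw": 110},
  {"dx": 40,"dy": -5,"dz": 0,"spin": 0,"claw": 110},
  {"dx": 30,"dy": 0,"dz": 0,"spin": 0,"claw": 110},
  {"dx": 10,"dy": 0,"dz": 0,"spin": 0,"claw": 110},
  {"dx": 0,"dy": 0,"dz": 0,"spin": 0,"claw": 110},
])

```text
t: 28.1
tool_pos: [0.4351, 0.1865, 0.1518]
orientation: [180.0, -0.0, 99.7]
contact_force: [0.5, -1.5, 0.1]
gripper_width: 0.0484
```

```bash
python3 - <<'E'
from h import *
f=grab('top'); g=grab('side')
for n,F in(('top',f),('side',g)):
    q=cloud(F).reshape(-1,3); q=q[~np.isnan(q[:,0])]
    for m,c,z,r in(('pin',(.53,-.205),(.076,.1),.03),('handle',(.508,-.077),(.066,.078),.03)):
        p=q[(np.hypot(*(q[:,:2]-c).T)<r)&(q[:,2]>z[0])&(q[:,2]<z[1])]
        if len(p)>3: print(n,m,len(p),p.mean(0).round(4),cv2.minAreaRect(p[:,:2].astype(np.float32)))
a=cv2.resize(f['pixels'][150:310,310:570,::-1],(650,400),interpolation=cv2.INTER_CUBIC)
b=cv2.resize(g['pixels'][130:330,250:450,::-1],(400,400),interpolation=cv2.INTER_CUBIC)
cv2.imwrite('pics/t4.png',cv2.resize(np.hstack([a,b]),(800,305)))
E
```

```text
top pin 17 [ 0.5289 -0.1984  0.0814] ((0.5288708806037903, -0.19861707091331482), (0.012038752436637878, 0.00290635135024786), 11.081293106079102)
top handle 164 [ 0.5087 -0.0771  0.0714] ((0.5087285041809082, -0.07752028107643127), (0.01977922022342682, 0.030305052176117897), 8.883859634399414)
side pin 56 [ 0.5311 -0.2031  0.0839] ((0.5314650535583496, -0.20389528572559357), (0.01165698654949665, 0.018543321639299393), 9.93885326385498)
side handle 70 [ 0.5132 -0.0758  0.0709] ((0.5134777426719666, -0.07615919411182404), (0.008930621668696404, 0.030934566631913185), 9.40310001373291)
```

View pics/t4.png

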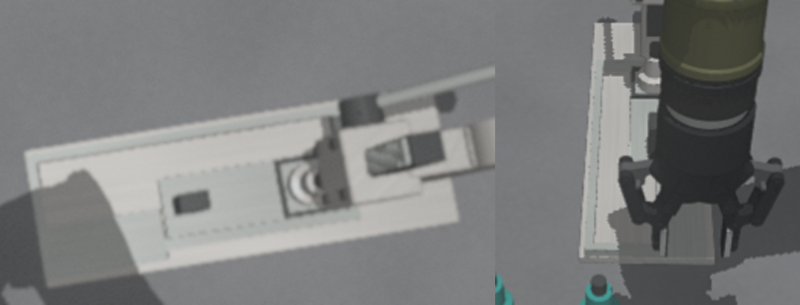

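```bash
python3 - <<'E'
from h import *
q=cloud(grab('top')).reshape(-1,3); q=q[~np.isnan(q[:,0])]
for c in((.5975,.3507),(.595,.2756),(.5222,.355)):
    p=q[(np.hypot(*(q[:,:2]-c).T)<.025)&(q[:,2]>.045)&(q[:,2]<.06)]; print(len(p),p.mean(0).round(4))
print(ctrl.close_job())
E
```

```text
155 [0.5991 0.3482 0.0524]
159 [0.596  0.2751 0.0528]
4 [0.5347 0.3597 0.0519]
the job is handed in; nothing more can be done
None
```

The press work is changed over and the job is handed in at about 28 s, well inside the 72 s limit.

- **Pallet out:** I gripped the pallet's handle, shifted it off the side stop and drew it about 125 mm to the front stop, where I felt the contact.
- **Hubs:** The finished hub is standing in the empty crate cell, and the unpressed hub is standing in the nest. I lowered each one until it touched down before letting go.
- **Pallet home:** I slid the pallet back in about 125 mm. Then I moved it across about 37 mm until it stopped and the side force rose, which I took as the side stop.

**Last checks:**
- The top view put the handle about 2 mm towards the side stop from where I estimate home. About 1 mm was expected, and the cameras are good to about 2 mm.
- In the last picture the unpressed hub stands upright in the nest under the ram. The top view sees only a sliver of its pin.
- The moved hub stands in its cell with its top at the right height, and one crated hub is in its original place.
- **Not confirmed at the end:** the other crated hub gave only 4 depth points in the last check, probably because the arm hid it. A picture taken before the last pick showed it standing, and I saw no contact with it after that.

The largest force I saw after a move was about 16 N, when pushing against the front stop.

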